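Sweep the hair slides into the corral

TASK

Tidy the ledge: with the fingertips, sweep the three loose black hair slides along the ledge, through the open side of the three-walled wooden corral, until each lies flat and wholly inside it. Only push them along the surface, never lift or tip them, and leave the pot, bottle, jar, mirror, tweezer and brush where they are.

Things in the scene. Friction and masses are not known exactly. Their poses are not given: they have to be found in the camera images.
- corral: U-shaped corral of brown wooden strips, fixed to the ledge, no floor. Inside 120 mm (its x) by 210 mm (its y); walls 8 mm thick, 25 mm high. Origin on the ledge, middle of the inside. Its +x points to the back wall (inner face x = +60 mm), side walls' inner faces at y = +/-105 mm; the open mouth is the whole -x side, at x = -60 mm, facing world -x (the robot) within 12 degrees.
- slide_a: One of three identical black hair slides: a flat bar with half-round ends, 60 mm long (its x), 26 mm wide (its y), 14 mm high, about 25 g, with a thin steel inlay on top. Lies loose and flat on the ledge nearer the robot than the corral. Origin at the centre of its underside, z up.
- slide_a_end1 (a point): Centre of the half-round +x end (radius 13 mm) of slide_a: +17 mm along its x from its middle, 7 mm above its underside.
- slide_a_end2 (a point): Centre of the half-round -x end (radius 13 mm) of slide_a: -17 mm along its x from its middle, 7 mm above its underside.
- slide_b: One of three identical black hair slides: a flat bar with half-round ends, 60 mm long (its x), 26 mm wide (its y), 14 mm high, about 25 g, with a thin steel inlay on top. Lies loose and flat on the ledge nearer the robot than the corral. Origin at the centre of its underside, z up.
- slide_b_end1 (a point): Centre of the half-round +x end (radius 13 mm) of slide_b: +17 mm along its x from its middle, 7 mm above its underside.
- slide_b_end2 (a point): Centre of the half-round -x end (radius 13 mm) of slide_b: -17 mm along its x from its middle, 7 mm above its underside.
- slide_c: One of three identical black hair slides: a flat bar with half-round ends, 60 mm long (its x), 26 mm wide (its y), 14 mm high, about 25 g, with a thin steel inlay on top. Lies loose and flat on the ledge nearer the robot than the corral. Origin at the centre of its underside, z up.
- slide_c_end1 (a point): Centre of the half-round +x end (radius 13 mm) of slide_c: +17 mm along its x from its middle, 7 mm above its underside.
- slide_c_end2 (a point): Centre of the half-round -x end (radius 13 mm) of slide_c: -17 mm along its x from its middle, 7 mm above its underside.
- pot: Bystander, loose, to be left alone: small balm pot, 32 mm diameter, 24 mm high, standing among the slides. Origin on the ledge under it, at its centre.
- polish: Bystander, loose, to be left alone: small glass bottle with black cap, 28 mm diameter, 60 mm high, standing among the slides. Origin on the ledge under it, at its centre.
- pin_jar: Bystander, loose, to be left alone: clear acrylic jar of hairpins, 60 mm diameter, 70 mm high. Origin on the ledge under it, at its centre.
- compact: Bystander, loose, to be left alone: folded round compact mirror, 68 mm diameter, 15 mm high. Origin on the ledge under it, at its centre.
- tweezer: Bystander, loose, to be left alone: steel tweezer lying flat along its x, about 95 mm long, 12 mm wide, 6 mm high, origin near its middle. Origin on the ledge under it.
- round_brush: Bystander, loose, to be left alone: round brush lying along its x: head 40 mm diameter from x = 0 to +75 mm, thin wooden handle from x = 0 to -110 mm. Origin on the ledge under it.

How it is judged:
At the end, for the whole second after the job is handed in: All three slides lie still (under 10 mm/s) and flat on the ledge (underside within 5 mm of it, tilt under 0.15 rad), wholly inside the corral: both end centres between its side walls, short of the back wall and at least 11 mm past the mouth line (so the 13 mm end sticks out 2 mm at most) (x of slide_a_end1 in the frame of corral between -0.049 and 0.06 m and y of slide_a_end1 in the frame of corral between -0.105 and 0.105 m and x of slide_a_end2 in the frame of corral between -0.049 and 0.06 m and y of slide_a_end2 in the frame of corral between -0.105 and 0.105 m and height (world z) of each of slide_a, slide_b, slide_c below 0.005 m and angle between each of slide_a, slide_b, slide_c's own z axis and vertical below 0.15 rad and linear speed of each of slide_a, slide_b, slide_c below 0.01 m/s and x of slide_b_end1 in the frame of corral between -0.049 and 0.06 m and y of slide_b_end1 in the frame of corral between -0.105 and 0.105 m and x of slide_b_end2 in the frame of corral between -0.049 and 0.06 m and y of slide_b_end2 in the frame of corral between -0.105 and 0.105 m and x of slide_c_end1 in the frame of corral between -0.049 and 0.06 m and y of slide_c_end1 in the frame of corral between -0.105 and 0.105 m and x of slide_c_end2 in the frame of corral between -0.049 and 0.06 m and y of slide_c_end2 in the frame of corral between -0.105 and 0.105 m); the robot touches nothing.
It fails at once if a hair slide is lifted more than 15 mm off the ledge (height (world z) of any of slide_a, slide_b, slide_c above 0.015 m).
It fails at once if a hair slide is tipped up by more than 0.6 rad (angle between any of slide_a, slide_b, slide_c's own z axis and vertical above 0.6 rad).
It fails at once if a bystander is moved more than 15 mm or knocked over (distance of any of pot, polish, pin_jar, compact, tweezer, round_brush from where it was at the start of the episode above 0.015 m or angle between any of pot, polish, pin_jar, compact, tweezer, round_brush's own z axis and vertical above 0.5 rad).
It also fails if it takes over 72 s, if anything falls off the work surface, if the arm or the gripper's body presses on something with over 40 N, if the wrist force passes 120 N, or if a joint passes its speed limit or range.

ROBOT

A 7-joint arm with a two-finger parallel gripper is mounted at the origin on the work surface. World frame = base frame: x ahead of the robot, y to its left, z up, the work surface at z = 0. Lengths are in m, angles in rad, forces in N, time in s.
With the tool pointing down it reaches from about 0.425 to 0.875 m from the base axis. Payload 4.7 kg.
Tool frame: the origin (TCP) lies at the centre of the arm's flange, where the gripper is bolted on; the fingertips stand 182 mm ahead of it and the grasp point (between the pads) lies ahead of it (ctrl.hold_point_z is the z of the grasp point in the tool frame, in m); z points along the fingers, y is the direction in which the jaws open and shut (so a half turn about z gives the same grasp; the last joint's range is limited). The gripper opens to 87 mm and grips with 3 to 60 N. Pads are 19 mm wide; open, the fingers measure 117 mm over their backs; the gripper's body (75 mm by 190 mm) begins 51 mm behind the grasp point.
Start: joints at [-1.238, 0.321, -0.07, 1.45, 0.023, 1.371, -0.057], TCP at [0.204, 0.617, 0.405] pointing down, gripper open.
Joint ranges: [-2.86, 2.86], [-0.3, 2.09], [-1.38, 1.24], [0.06, 2.45], [-1.56, 4.7], [0.09, 2.05], [-2.69, 2.69]. Speed limits (rad/s): [2.57, 2.57, 3.14, 3.14, 3.14, 3.14, 3.14].

INTERFACE

Orientations are given as a rotation vector (axis times angle).
In Python, from bench import get_state, imaging, workorder, ctrl gives the robot as it stands.
- The arm moves only by the tool step_arm, never from a script. Its argument "increments" is a list of rows, each an object of numbers: "claw": the opening, from 0 (shut) to 1 (fully open); "tx", "ty", "tz": the shift along the tool's x, y, z in m; "spin": the turn about the tool's z in degrees. A call has 1 to 8 rows; each row is the pose to reach, as a shift and turn from the pose commanded when the call began, along the tool's axes at that moment; what a row does not reach only later rows make up. A row lasts 1/12 s, in which the tool goes at most 41.7 mm and 7.16 degrees, less where a joint would pass 70% of its speed; a pose out of reach is approached as far as the arm can. A call with a gripper value outside its range is refused whole. The fingers move at their own pace and stop on an object; "force" is the grip in N (left out, the last holds). Time passes only in rows, so rows that repeat a pose let the fingers close. It gives the time, the measured TCP pose, the force and the opening at its end, in the units of the state.
- get_state(): the state, without advancing time (a new reading comes with each control period).
- imaging.get_image(name): name is "side" or "top"; returns the picture (400x640x3 uint8, blue, green, red); there is no depth.
- imaging.camera_params(name): a dict with "intrinsics" (3x3 intrinsics, pixels), "distortion" ([k1, k2, p1, p2, k3] as OpenCV has them; the pictures are not rectified), "camera_from_world" (4x4, takes a point from world to camera coordinates). Camera axes: x right, y down, z forward; pixel columns grow to the right and rows downward; lengths in m; the calibration is good to about 2 mm. A picture is of the moment at which its call begins. camera_params takes no time and is no camera call.
- workorder.close_job(): hands the job in, once; it reports no verdict.
The state is a dict: "time": time; "joint_positions": joint angles; "qd": joint speeds; "joint_torque": joint torques, N m; "position": TCP position; "tool_rot": TCP orientation; "ft_force": force on the tool from outside, world axes, zero at the start; "torque": the same for the moment, N m; "grip_width": opening from 0.0 (shut) to 1.0 (fully open).
Only numpy, scipy, OpenCV 4.12 (cv2) and the standard library are available. Lean on these libraries where they do the work, as an engineer would, in place of code of your own. Each camera call takes 0.05 s, during which the arm holds its last target. There are 200 camera calls.

## Working session

There is one attempt and no reset: what is moved stays moved. The work goes in short steps, Python scripts to look and compute and a tool call to move; the robot and the scene stay as the last step left them, time stands still between calls to the robot, and variables do not carry over. Pictures are saved under pics/ and viewed, on a budget of 10 in all, crops included, one or two more only if the job needs it, and the job is handed in when it is done.

Besides the shell and the picture viewer there is one more tool, called after ">>>" as a command line: name --argument value ..., lists and objects as JSON in quotes. step_arm: Moves the arm, as the interface text tells. Its arguments: {"type":"object","properties":{"increments":{"type":"array"},"force":{"type":"number"}},"required":["increments"]}

```bash
mkdir -p pics; ls; cat > h.py <<'E'
import numpy as np,cv2
from bench import get_state, imaging, workorder, ctrl
def cam(n):
    p=imaging.camera_params(n);return np.array(p["intrinsics"],float),np.array(p["distortion"],float),np.array(p["camera_from_world"],float)
def ray(n,px,z=0.):
    K,D,T=cam(n);u=cv2.undistortPoints(np.array(px,float).reshape(-1,1,2),K,D).reshape(-1,2)
    R,t=T[:3,:3],T[:3,3];c=-R.T@t;d=np.c_[u,np.ones(len(u))]@R
    return (c+d*((z-c[2])/d[:,2])[:,None])[:,:2]
def proj(n,P):
    K,D,T=cam(n);return cv2.projectPoints(np.array(P,float).reshape(-1,1,3),cv2.Rodrigues(T[:3,:3])[0],T[:3,3],K,D)[0].reshape(-1,2)
E
python3 - <<'E'
from h import *
for n in("top","side"):
    cv2.imwrite(f"pics/{n}0.png",imaging.get_image(n)); K,D,T=cam(n); print(n,-T[:3,:3].T@T[:3,3],K[0,0])
s=get_state();print(s,ctrl.hold_point_z)
E
```

```text
pics
top [ 0.47624429 -0.00974     1.00565137] 432.60710768653905
side [0.58343934 0.94596657 0.6886687 ] 437.2556875259617
{'time': 0.1, 'joint_positions': array([-1.23788262,  0.32175498, -0.07008418,  1.45158254,  0.02261225,
        1.37077262, -0.05692558]), 'qd': array([ 0.0022508 , -0.00191226, -0.00020579, -0.00253183, -0.00123878,
       -0.00025932, -0.00157346]), 'joint_torque': array([ 5.31043497e-04, -4.92576313e+01, -4.05096570e-01, -3.13396597e+01,
       -6.39885664e-02,  3.95545817e-02,  7.73181114e-05]), 'position': array([0.20371031, 0.61705845, 0.4037518 ]), 'tool_rot': array([-4.98638476e-01, -3.10159444e+00,  2.70522803e-03]), 'ft_force': array([0.36021733, 0.42342181, 0.37325494]), 'torque': array([ 0.04126081,  0.01247423, -0.04954368]), 'grip_width': 1.001338973771272} 0.1635
```

View pics/top0.png

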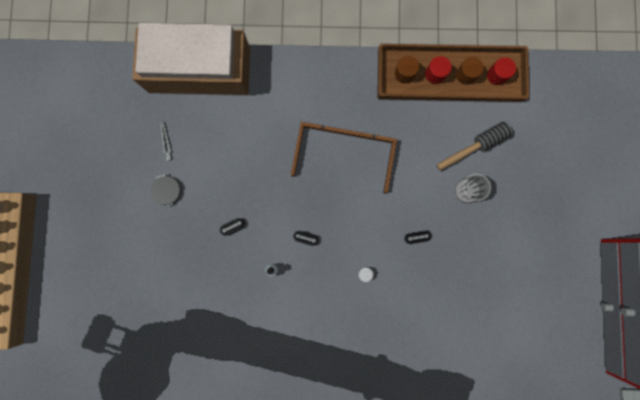

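View pics/side0.png

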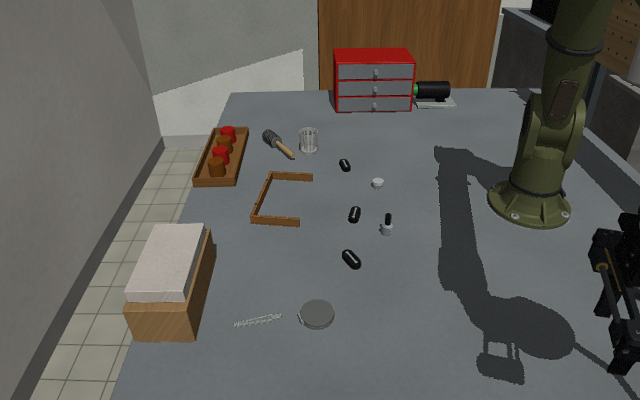

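The top view shows slides near (232,227), (306,238) and (418,237). The corral is around (345,160), the polish near (272,270), the pot at (366,274), the jar at (474,188), the compact at (165,190) and the tweezer at (165,140). The side view agrees.

```bash
cat >> h.py <<'E'
def slides(im,z=0.012,near=None):
    """dark blobs in top image -> centre (mid height) & angle"""
    g=im.max(2); m=(g<45).astype(np.uint8); m=cv2.morphologyEx(m,cv2.MORPH_CLOSE,np.ones((5,5)))
    out=[]
    for c in cv2.findContours(m,cv2.RETR_EXTERNAL,cv2.CHAIN_APPROX_NONE)[0]:
        a=cv2.contourArea(c)
        if 120<a<500:
            w=ray("top",c.reshape(-1,2),z).astype(np.float32); r=cv2.minAreaRect((w*1000))
            b=cv2.boxPoints(r); e=max((b[1]-b[0],b[2]-b[1]),key=np.linalg.norm)
            out.append((np.round(np.mean(c.reshape(-1,2),0)),np.round(r[0],1),np.round(r[1],1),round(np.degrees(np.arctan2(e[1],e[0]))%180,1)))
    return out
E
python3 - <<'E'
from h import *
im=cv2.imread("pics/top0.png")
for o in slides(im):print(o)
hsv=cv2.cvtColor(im,cv2.COLOR_BGR2HSV)
m=cv2.inRange(hsv,(5,70,40),(20,255,200)); m[:110]=0;m[210:]=0;m[:,:270]=0;m[:,415:]=0
c=max(cv2.findContours(m,0,2)[0],key=cv2.contourArea)
ap=cv2.approxPolyDP(c,3,True).reshape(-1,2);print(np.c_[ap,ray("top",ap,.025)*1000].round())
for n,p,z in(("pot",(366,274),.024),("polishcap",(270,270),.06),("jar",(474,188),.035),("compact",(166,190),.015)):print(n,ray("top",[p],z)*1000)
print(ray("side",[(377,183)],.02),ray("side",[(387,229)],.02),ray("side",[(388,214)],.06))
cv2.imwrite("pics/crop0.png",cv2.resize(im[110:290,210:450],None,fx=3.3,fy=3.3,interpolation=2))
E
```

```text
(array([307., 238.]), array([484.7,  31.1]), array([54.3, 23.1]), np.float32(73.1))
(array([417., 237.]), array([ 492.9, -221.7]), array([21.6, 57.8]), np.float32(100.9))
(array([234., 226.]), array([507. , 199.8]), array([22.8, 54. ]), np.float32(118.1))
(array([452.,  49.]), array([ 940.1, -300.4]), array([  7.9, 326.2]), np.float32(90.6))
(array([246.,  68.]), array([883.2, 187.6]), array([ 15.1, 117.8]), np.float32(179.7))
[[ 301.  122.  751.   52.]
 [ 291.  175.  627.   71.]
 [ 302.  130.  732.   49.]
 [ 312.  127.  740.   26.]
 [ 390.  141.  711. -154.]
 [ 384.  192.  593. -142.]
 [ 388.  190.  597. -151.]
 [ 394.  138.  718. -164.]]
pot [[ 406.90633983 -104.03812403]]
polishcap [[412.59336392 107.04228161]]
jar [[ 605.45193817 -342.68420937]]
compact [[586.16260789 359.59237579]]
[[ 0.41099889 -0.09392683]] [[0.41309856 0.11472318]] [[0.41249254 0.10714491]]
```

View pics/crop0.png

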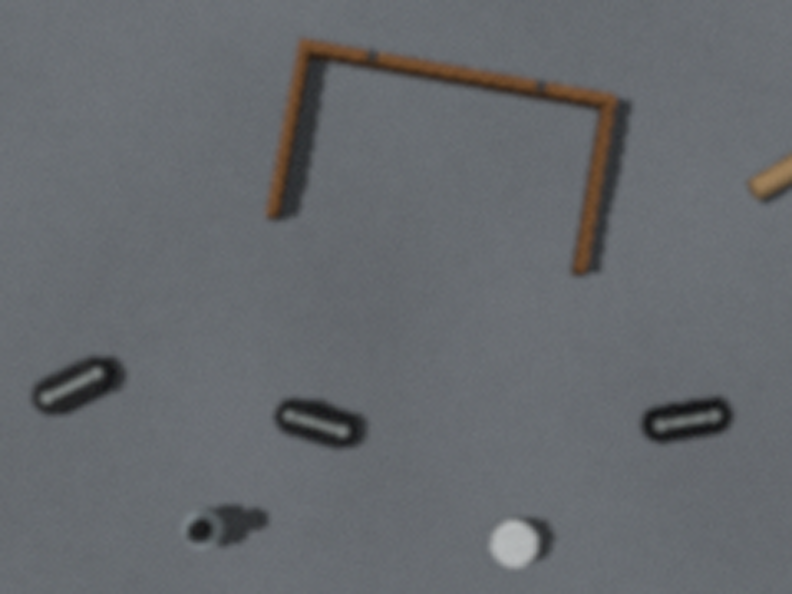

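I'm using corral yaw ≈ -8.7° and centre ≈ (665,-46) mm. Middle slide first: push it straight along its own normal to the back of the corral. Then move each outer slide loosely caged between the fingers, turning it in front of the mouth before it goes in.

```bash
cat >> h.py <<'E'
from scipy.spatial.transform import Rotation as Ro
C0=np.array([665.,-46.]);YAW=np.radians(-8.7);RC=np.array([[np.cos(YAW),-np.sin(YAW)],[np.sin(YAW),np.cos(YAW)]])
def corral(w):return (np.atleast_2d(w)-C0)@RC
def world(c):return C0+RC@np.array(c,float)
def plan(x,y,tipz,jaw,s=None):
    """mm, deg -> tx,ty,tz mm, spin deg in present tool axes (s: assumed (pos m, R) pose)"""
    if s is None: st=get_state(); s=(np.array(st["position"]),Ro.from_rotvec(st["tool_rot"]).as_matrix())
    p,R=s; d=R.T@(np.array([x,y,tipz+182.])-p*1000); cur=np.degrees(np.arctan2(R[1,1],R[0,1]))
    sp=(cur-jaw+90)%180-90
    print("at",np.round(p*1000,1),"jaw",round(cur,1),"-> t",np.round(d,1),"spin",round(sp,1),"rows>=",np.ceil(max(np.linalg.norm(d)/41.7,abs(sp)/7.16)))
E
python3 -c "
from h import *
print(corral([[484.7,31.1],[492.9,-221.7],[507,199.8]]).round())
plan(480,250,100,73); plan(455,40,60,73)"
```

```text
[[-190.   49.]
 [-144. -200.]
 [-193.  219.]]
at [203.7 617.1 403.8] jaw 71.7 -> t [-377.4 -261.8  122.2] spin -1.3 rows>= 12.0
at [203.7 617.1 403.8] jaw 71.7 -> t [-419.5 -468.9  162.6] spin -1.3 rows>= 16.0
```

>>> step_arm --increments '[{"tx": -0.19,"ty": -0.13,"tz": 0.06,"spin": -1.3,"claw": 0.3},{"tx": -0.19,"ty": -0.13,"tz": 0.06,"spin": -1.3,"claw": 0.3},{"tx": -0.19,"ty": -0.13,"tz": 0.06,"spin": -1.3,"claw": 0.3},{"tx": -0.19,"ty": -0.13,"tz": 0.06,"spin": -1.3,"claw": 0.3},{"tx": -0.19,"ty": -0.13,"tz": 0.06,"spin": -1.3,"claw": 0.3},{"tx": -0.19,"ty": -0.13,"tz": 0.06,"spin": -1.3,"claw": 0.3},{"tx": -0.19,"ty": -0.13,"tz": 0.06,"spin": -1.3,"claw": 0.3},{"tx": -0.19,"ty": -0.13,"tz": 0.06,"spin": -1.3,"claw": 0.3}]'

```text
time: 0.77
position: [0.3449, 0.4323, 0.344]
tool_rot: [-0.471, -3.106, 0.002]
ft_force: [-0.0, 0.8, 0.3]
grip_width: 0.479
```

>>> step_arm --increments '[{"tx": -0.19,"ty": -0.13,"tz": 0.06},{"tx": -0.19,"ty": -0.13,"tz": 0.06},{"tx": -0.19,"ty": -0.13,"tz": 0.06},{"tx": -0.19,"ty": -0.13,"tz": 0.06},{"tx": -0.19,"ty": -0.13,"tz": 0.06},{"tx": -0.19,"ty": -0.13,"tz": 0.06},{"tx": -0.19,"ty": -0.13,"tz": 0.06},{"tx": -0.19,"ty": -0.13,"tz": 0.06}]'

```text
invalid input at $.increments[0]: expected keys claw, tx, ty, tz, spin
```

```bash
python3 -c "
from h import *
plan(452,41,50,73);plan(452,41,5,73);print(get_state()['grip_width'])"
```

```text
at [344.9 432.3 344. ] jaw 72.8 -> t [-218.3 -341.8  112.5] spin -0.2 rows>= 11.0
at [344.9 432.3 344. ] jaw 72.8 -> t [-218.3 -341.7  157.5] spin -0.2 rows>= 11.0
0.47921336969559225
```

>>> step_arm --increments '[{"tx": -0.11,"ty": -0.17,"tz": 0.056,"spin": 0,"claw": 0.3},{"tx": -0.11,"ty": -0.17,"tz": 0.056,"spin": 0,"claw": 0.3},{"tx": -0.11,"ty": -0.17,"tz": 0.056,"spin": 0,"claw": 0.3},{"tx": -0.11,"ty": -0.17,"tz": 0.056,"spin": 0,"claw": 0.3},{"tx": -0.11,"ty": -0.17,"tz": 0.056,"spin": 0,"claw": 0.3},{"tx": -0.11,"ty": -0.17,"tz": 0.056,"spin": 0,"claw": 0.3}]'

```text
time: 1.27
position: [0.4, 0.2334, 0.2869]
tool_rot: [-0.474, -3.104, 0.008]
ft_force: [-0.5, 0.1, 0.8]
grip_width: 0.304
```

>>> step_arm --increments '[{"tx": -0.11,"ty": -0.17,"tz": 0.056,"spin": 0,"claw": 0.3},{"tx": -0.11,"ty": -0.17,"tz": 0.056,"spin": 0,"claw": 0.3},{"tx": -0.11,"ty": -0.17,"tz": 0.056,"spin": 0,"claw": 0.3},{"tx": -0.11,"ty": -0.17,"tz": 0.056,"spin": 0,"claw": 0.3},{"tx": -0.11,"ty": -0.17,"tz": 0.056,"spin": 0,"claw": 0.3},{"tx": -0.11,"ty": -0.17,"tz": 0.056,"spin": 0,"claw": 0.3},{"tx": -0.11,"ty": -0.17,"tz": 0.056,"spin": 0,"claw": 0.3},{"tx": -0.11,"ty": -0.17,"tz": 0.056,"spin": 0,"claw": 0.3}]'

```text
time: 1.93
position: [0.4549, 0.0466, 0.233]
tool_rot: [0.461, 3.108, 0.001]
ft_force: [-0.6, 0.5, 0.7]
grip_width: 0.301
```

```bash
python3 -c "
from h import *
plan(452,41,5,73);print(get_state()['grip_width'])
im=imaging.get_image('side');cv2.imwrite('pics/s1.png',cv2.resize(im[100:330,270:500],None,fx=2.6,fy=2.6))"
```

```text
at [454.9  46.6 233. ] jaw 73.1 -> t [ 1.1 -6.2 46. ] spin 0.1 rows>= 2.0
0.30095806975414513
```

View pics/s1.png

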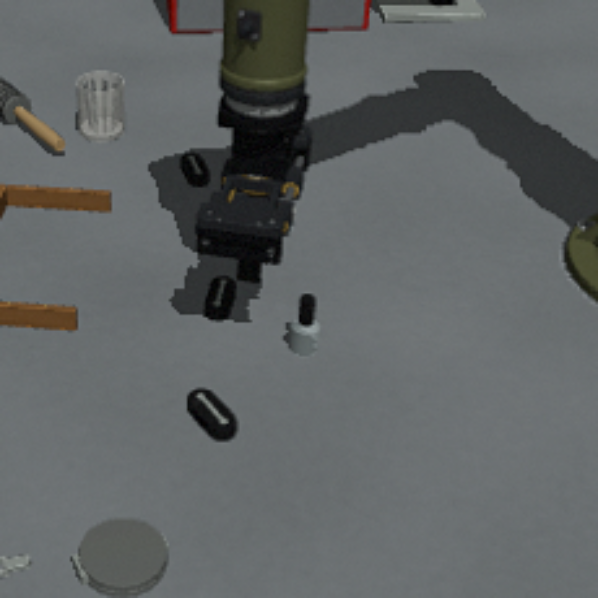

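The side view shows the fingers behind the middle slide (crop (245,270)), clear of the polish (crop (303,335)). Next I go down and push.

>>> step_arm --increments '[{"tx": 0.001,"ty": -0.006,"tz": 0.023,"spin": 0,"claw": 0.3},{"tx": 0.001,"ty": -0.006,"tz": 0.046,"spin": 0,"claw": 0.3},{"tx": 0.001,"ty": -0.006,"tz": 0.046,"spin": 0,"claw": 0.3},{"tx": 0.001,"ty": -0.006,"tz": 0.046,"spin": 0,"claw": 0.3}]'

```text
time: 2.32
position: [0.4514, 0.0412, 0.1865]
tool_rot: [-0.458, -3.106, 0.001]
ft_force: [0.9, -0.1, 0.6]
grip_width: 0.298
```

```bash
python3 -c "
from h import *
s=get_state();print(s['ft_force'],corral(s['position'][:2]*1000))
# target: slide centre corral (42,15): tool 22.5 behind along normal
n=np.array([np.cos(np.radians(-16.9)),np.sin(np.radians(-16.9))])
for L in (200,210,220,230,240):
  c=np.array([484.7,31.1])+n*L; print(L,corral(c),c-22.5*n)
c=np.array([484.7,31.1])+n*230-22.5*n;plan(c[0],c[1],5,73.1)"
```

```text
[ 0.85978651 -0.10771685  0.62375408] [[-224.32320813   53.84432507]]
200 [[ 8.06758915 20.41476604]] [654.53441117 -20.49963936]
210 [[17.96535146 18.9884767 ]] [664.10254701 -23.4066613 ]
220 [[27.86311377 17.56218737]] [673.67068285 -26.31368324]
230 [[37.76087608 16.13589803]] [683.23881869 -29.22070517]
240 [[47.65863839 14.70960869]] [692.80695453 -32.12772711]
at [451.4  41.2 186.5] jaw 73.2 -> t [-242.3   -0.4   -1. ] spin 0.1 rows>= 6.0
```

>>> step_arm --increments '[{"tx": -0.008,"ty": 0,"tz": 0,"spin": 0,"claw": 0.3},{"tx": -0.016,"ty": 0,"tz": 0,"spin": 0,"claw": 0.3},{"tx": -0.026,"ty": 0,"tz": 0,"spin": 0,"claw": 0.3},{"tx": -0.036,"ty": 0,"tz": 0,"spin": 0,"claw": 0.3},{"tx": -0.046,"ty": 0,"tz": 0,"spin": 0,"claw": 0.3},{"tx": -0.056,"ty": 0,"tz": 0,"spin": 0,"claw": 0.3},{"tx": -0.066,"ty": 0,"tz": 0,"spin": 0,"claw": 0.3},{"tx": -0.076,"ty": 0,"tz": 0,"spin": 0,"claw": 0.3}]'

```text
time: 2.98
position: [0.5257, 0.0168, 0.1867]
tool_rot: [-0.464, -3.107, 0.0]
ft_force: [-0.5, 0.5, 1.8]
grip_width: 0.3
```

```bash
python3 -c "
from h import *
im=imaging.get_image('side');cv2.imwrite('pics/s2.png',cv2.resize(im[100:330,230:460],None,fx=2.6,fy=2.6));print(get_state()['ft_force'])"
```

```text
[1.76347618 0.300196   0.21436201]
```

View pics/s2.png

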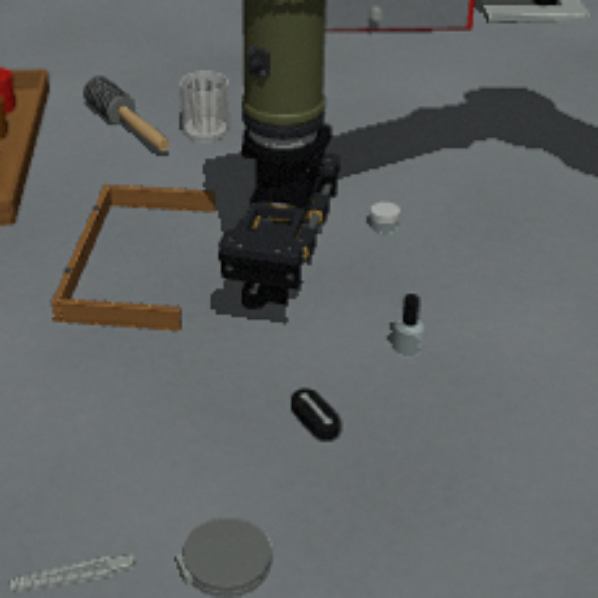

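The slide is moving squarely ahead of the fingers (crop (255,292)), so I keep pushing.

>>> step_arm --increments '[{"tx": -0.011,"ty": 0,"tz": 0,"spin": 0,"claw": 0.3},{"tx": -0.022,"ty": 0,"tz": 0,"spin": 0,"claw": 0.3},{"tx": -0.033,"ty": 0,"tz": 0,"spin": 0,"claw": 0.3},{"tx": -0.044,"ty": 0,"tz": 0,"spin": 0,"claw": 0.3},{"tx": -0.055,"ty": 0,"tz": 0,"spin": 0,"claw": 0.3},{"tx": -0.066,"ty": 0,"tz": 0,"spin": 0,"claw": 0.3},{"tx": -0.077,"ty": 0,"tz": 0,"spin": 0,"claw": 0.3},{"tx": -0.088,"ty": 0,"tz": 0,"spin": 0,"claw": 0.3}]'

```text
time: 3.7
position: [0.6095, -0.0087, 0.1865]
tool_rot: [-0.463, -3.107, -0.0]
ft_force: [0.3, 0.5, 0.2]
grip_width: 0.3
```

>>> step_arm --increments '[{"tx": -0.011,"ty": 0,"tz": 0,"spin": 0,"claw": 0.3},{"tx": -0.022,"ty": 0,"tz": 0,"spin": 0,"claw": 0.3},{"tx": -0.033,"ty": 0,"tz": 0,"spin": 0,"claw": 0.3},{"tx": -0.043,"ty": 0,"tz": 0,"spin": 0,"claw": 0.3},{"tx": -0.053,"ty": 0,"tz": 0,"spin": 0,"claw": 0.3},{"tx": -0.062,"ty": 0,"tz": 0,"spin": 0,"claw": 0.3},{"tx": -0.069,"ty": 0,"tz": 0,"spin": 0,"claw": 0.3},{"tx": -0.074,"ty": 0,"tz": 0,"spin": 0,"claw": 0.3}]'

```text
time: 4.37
position: [0.6803, -0.0304, 0.1865]
tool_rot: [0.464, 3.107, -0.0]
ft_force: [-0.3, 1.1, 0.5]
grip_width: 0.301
```

>>> step_arm --increments '[{"tx": 0.015,"ty": 0,"tz": 0,"spin": 0,"claw": 0.46},{"tx": 0.03,"ty": 0,"tz": -0.02,"spin": 0,"claw": 0.46},{"tx": 0.03,"ty": 0,"tz": -0.06,"spin": 0,"claw": 0.46},{"tx": 0.03,"ty": 0,"tz": -0.08,"spin": 0,"claw": 0.46},{"tx": 0.03,"ty": 0,"tz": -0.08,"spin": 0,"claw": 0.46}]'

```text
time: 4.78
position: [0.6529, -0.0216, 0.2728]
tool_rot: [0.462, 3.098, 0.003]
ft_force: [0.6, 0.1, 0.6]
grip_width: 0.454
```

```bash
python3 -c "
from h import *
# C: centre 507,200 axis 118 -> jaw 28
plan(507,200,60,28)
s=get_state();p=s['position'];print(p,s['ft_force'],s['joint_positions'])"
```

```text
at [652.9 -21.6 272.8] jaw 73.0 -> t [204.4 169.4  29.5] spin 45.0 rows>= 7.0
[ 0.65286593 -0.02164763  0.2727544 ] [0.57051459 0.13015969 0.57381389] [-0.35185013  0.43605254  0.44217512  1.61494978 -0.20294268  1.12636083
  1.41479475]
```

>>> step_arm --increments '[{"tx": 0.204,"ty": 0.169,"tz": 0,"spin": 45,"claw": 0.48},{"tx": 0.204,"ty": 0.169,"tz": 0,"spin": 45,"claw": 0.48},{"tx": 0.204,"ty": 0.169,"tz": 0,"spin": 45,"claw": 0.48},{"tx": 0.204,"ty": 0.169,"tz": 0,"spin": 45,"claw": 0.48},{"tx": 0.204,"ty": 0.169,"tz": 0,"spin": 45,"claw": 0.48},{"tx": 0.204,"ty": 0.169,"tz": 0,"spin": 45,"claw": 0.48},{"tx": 0.204,"ty": 0.169,"tz": 0,"spin": 45,"claw": 0.48},{"tx": 0.204,"ty": 0.169,"tz": 0,"spin": 45,"claw": 0.48}]'

```text
time: 5.45
position: [0.5009, 0.2071, 0.266]
tool_rot: [-1.606, -2.694, -0.002]
ft_force: [-0.5, 1.3, -0.7]
grip_width: 0.479
```

```bash
python3 -c "
from h import *
for n,a in (('A',((284,413),(347,433))),('B',((657,425),(719,415))),('C',((43,399),(100,370)))):
  w=ray('top',np.array(a)/3.3+np.array([210,110]),.014)*1000; d=w[1]-w[0];print(n,w.mean(0),np.degrees(np.arctan2(d[1],d[0]))%180)
plan(507,200,5,28)
im=imaging.get_image('top');cv2.imwrite('pics/t3.png',cv2.resize(im[110:290,200:440],None,fx=3.3,fy=3.3,interpolation=2))
s=get_state();print(s['joint_positions'],s['grip_width'])"
```

```text
A [483.42466631  34.02906031] 73.9265321286808
B [ 492.05476792 -223.13657764] 100.59895630954435
C [505.79417402 204.25673793] 118.58416389643577
at [500.9 207.1 266. ] jaw 28.4 -> t [-9.5  2.1 79. ] spin 0.4 rows>= 2.0
[-0.85354283  0.21887303  0.46934974  1.89663746 -0.11548908  1.05308323
  0.16058274] 0.48086187742309827
```

View pics/t3.png

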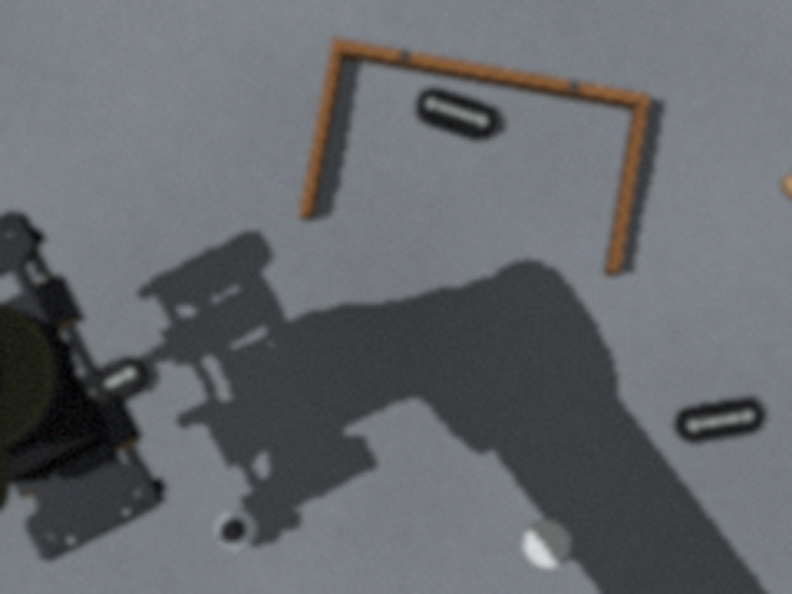

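Slide A now lies in the corral (crop (457,113)). C's inlay at (122,377) sits between the fingers, so I go down and cage it loosely.

>>> step_arm --increments '[{"tx": -0.005,"ty": 0.003,"tz": 0.025,"spin": 0,"claw": 0.48},{"tx": -0.005,"ty": 0.003,"tz": 0.05,"spin": 0,"claw": 0.48},{"tx": -0.005,"ty": 0.003,"tz": 0.07,"spin": 0,"claw": 0.48},{"tx": -0.005,"ty": 0.003,"tz": 0.079,"spin": 0,"claw": 0.48},{"tx": -0.005,"ty": 0.003,"tz": 0.079,"spin": 0,"claw": 0.44},{"tx": -0.005,"ty": 0.003,"tz": 0.079,"spin": 0,"claw": 0.4},{"tx": -0.005,"ty": 0.003,"tz": 0.079,"spin": 0,"claw": 0.37},{"tx": -0.005,"ty": 0.003,"tz": 0.079,"spin": 0,"claw": 0.36}]'

```text
time: 6.17
position: [0.511, 0.1969, 0.1892]
tool_rot: [1.617, 2.692, 0.004]
ft_force: [-0.6, -0.0, 0.5]
grip_width: 0.378
```

```bash
python3 -c "
from h import *
s=get_state();p=s['position'][:2]*1000;print(corral(p),s['grip_width'],s['ft_force'])
plan(p[0],p[1],5,81.3)
im=imaging.get_image('side');cv2.imwrite('pics/s4.png',cv2.resize(im[170:330,270:430],None,fx=3.7,fy=3.7))"
```

```text
[[-189.01687608  216.85379759]] 0.3782147157497003 [-0.63353827 -0.01114633  0.51008815]
at [511.  196.9 189.2] jaw 28.0 -> t [-0.  -0.   2.2] spin -53.3 rows>= 8.0
```

View pics/s4.png

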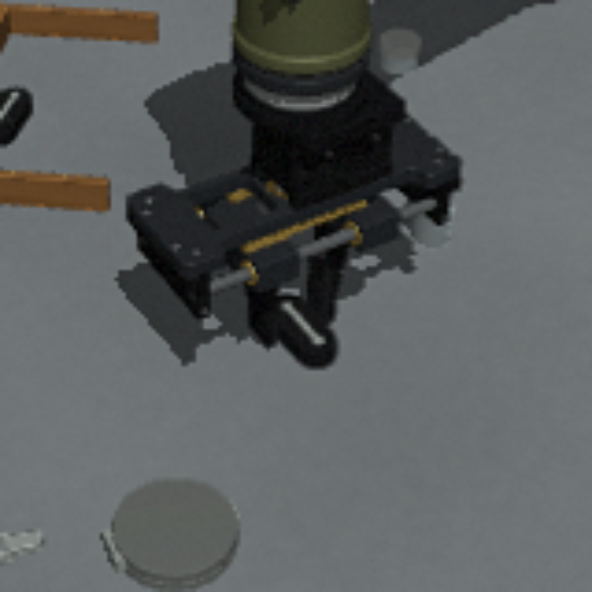

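The slide is caged between the fingers, about 8 mm off along its axis. I correct that while turning it to jaw 81°.

>>> step_arm --increments '[{"tx": 0.004,"ty": -0.001,"tz": 0.002,"spin": -3,"claw": 0.36},{"tx": 0.008,"ty": -0.001,"tz": 0.002,"spin": -9,"claw": 0.36},{"tx": 0.008,"ty": -0.001,"tz": 0.002,"spin": -16,"claw": 0.36},{"tx": 0.008,"ty": -0.001,"tz": 0.002,"spin": -23,"claw": 0.36},{"tx": 0.008,"ty": -0.001,"tz": 0.002,"spin": -30,"claw": 0.36},{"tx": 0.008,"ty": -0.001,"tz": 0.002,"spin": -37,"claw": 0.36},{"tx": 0.008,"ty": -0.001,"tz": 0.002,"spin": -44,"claw": 0.36},{"tx": 0.008,"ty": -0.001,"tz": 0.002,"spin": -50,"claw": 0.36}]'

```text
time: 6.88
position: [0.5058, 0.2036, 0.1868]
tool_rot: [0.318, 3.124, 0.002]
ft_force: [-0.7, -0.1, -0.4]
grip_width: 0.364
```

>>> step_arm --increments '[{"tx": 0,"ty": 0,"tz": 0,"spin": -3,"claw": 0.36},{"tx": 0,"ty": 0,"tz": 0,"spin": -3,"claw": 0.36}]'

```text
time: 7.05
position: [0.5058, 0.2036, 0.1867]
tool_rot: [0.243, 3.131, 0.002]
ft_force: [0.4, 0.4, -0.2]
grip_width: 0.358
```

```bash
python3 -c "
from h import *
s=get_state();p=s['position'][:2]*1000;print(corral(p),s['grip_width'],s['ft_force'])
w=world((-175,62)); plan(w[0],w[1],5,81.3)"
```

```text
[[-195.09063747  222.64655894]] 0.35828907242544 [ 0.35434856  0.3605527  -0.16177005]
at [505.8 203.6 186.7] jaw 81.1 -> t [ -20.6 -160.6   -0.4] spin -0.2 rows>= 4.0
```

>>> step_arm --increments '[{"tx": 0,"ty": -0.006,"tz": 0,"spin": 0,"claw": 0.36},{"tx": 0,"ty": -0.016,"tz": 0,"spin": 0,"claw": 0.36},{"tx": 0,"ty": -0.027,"tz": 0,"spin": 0,"claw": 0.36},{"tx": 0,"ty": -0.038,"tz": 0,"spin": 0,"claw": 0.36},{"tx": 0,"ty": -0.049,"tz": 0,"spin": 0,"claw": 0.36},{"tx": 0,"ty": -0.06,"tz": 0,"spin": 0,"claw": 0.36},{"tx": 0,"ty": -0.071,"tz": 0,"spin": 0,"claw": 0.36},{"tx": 0,"ty": -0.082,"tz": 0,"spin": 0,"claw": 0.36}]'

```text
time: 7.72
position: [0.4924, 0.1211, 0.1858]
tool_rot: [0.247, 3.132, 0.0]
ft_force: [-1.0, 0.2, 0.4]
grip_width: 0.355
```

>>> step_arm --increments '[{"tx": 0,"ty": -0.011,"tz": 0,"spin": 0,"claw": 0.36},{"tx": 0,"ty": -0.022,"tz": 0,"spin": 0,"claw": 0.36},{"tx": 0,"ty": -0.033,"tz": 0,"spin": 0,"claw": 0.36},{"tx": 0,"ty": -0.044,"tz": 0,"spin": 0,"claw": 0.36},{"tx": 0,"ty": -0.055,"tz": 0,"spin": 0,"claw": 0.36},{"tx": 0,"ty": -0.065,"tz": 0,"spin": 0,"claw": 0.36},{"tx": 0,"ty": -0.073,"tz": 0,"spin": 0,"claw": 0.36},{"tx": 0,"ty": -0.078,"tz": 0,"spin": 0,"claw": 0.36}]'

```text
time: 8.38
position: [0.4803, 0.0441, 0.1857]
tool_rot: [-0.247, -3.132, 0.0]
ft_force: [-0.6, 0.3, -0.9]
grip_width: 0.359
```

```bash
python3 -c "
from h import *
s=get_state();p=s['position'][:2]*1000;print(corral(p),s['grip_width'],s['ft_force'],s['joint_positions'][6])
im=imaging.get_image('side');cv2.imwrite('pics/s5.png',cv2.resize(im[150:310,270:430],None,fx=3.7,fy=3.7))"
```

```text
[[-196.21627274   61.13974003]] 0.35881782955315233 [-0.58231304  0.33767152 -0.92354292] 1.3552597118935314
```

View pics/s5.png

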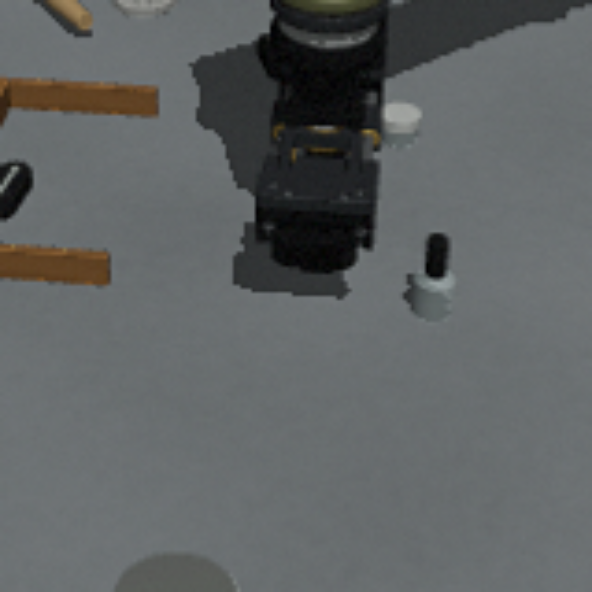

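The slide stays caged in front of the mouth and nothing else has moved. Next I turn 90° so the jaws point into the corral.

>>> step_arm --increments '[{"tx": 0,"ty": 0,"tz": 0,"spin": 4,"claw": 0.36},{"tx": 0,"ty": 0,"tz": 0,"spin": 10,"claw": 0.36},{"tx": 0,"ty": 0,"tz": 0,"spin": 17,"claw": 0.36},{"tx": 0,"ty": 0,"tz": 0,"spin": 24,"claw": 0.36},{"tx": 0,"ty": 0,"tz": 0,"spin": 31,"claw": 0.36},{"tx": 0,"ty": 0,"tz": 0,"spin": 38,"claw": 0.36},{"tx": 0,"ty": 0,"tz": 0,"spin": 45,"claw": 0.36},{"tx": 0,"ty": 0,"tz": 0,"spin": 52,"claw": 0.36}]'

```text
time: 9.1
position: [0.4806, 0.0458, 0.1857]
tool_rot: [-1.601, -2.703, -0.0]
ft_force: [-0.3, -0.4, -1.1]
grip_width: 0.359
```

>>> step_arm --increments '[{"tx": 0,"ty": 0,"tz": 0,"spin": 7,"claw": 0.36},{"tx": 0,"ty": 0,"tz": 0,"spin": 14,"claw": 0.36},{"tx": 0,"ty": 0,"tz": 0,"spin": 21,"claw": 0.36},{"tx": 0,"ty": 0,"tz": 0,"spin": 28,"claw": 0.36},{"tx": 0,"ty": 0,"tz": 0,"spin": 34,"claw": 0.36},{"tx": 0,"ty": 0,"tz": 0,"spin": 38,"claw": 0.36},{"tx": 0,"ty": 0,"tz": 0,"spin": 38,"claw": 0.36}]'

```text
time: 9.68
position: [0.4806, 0.0458, 0.1857]
tool_rot: [2.389, 2.04, 0.0]
ft_force: [-0.7, 0.6, -0.3]
grip_width: 0.358
```

>>> step_arm --increments '[{"tx": 0,"ty": 0.006,"tz": 0,"spin": 0,"claw": 0.36},{"tx": 0,"ty": 0.016,"tz": 0,"spin": 0,"claw": 0.36},{"tx": 0,"ty": 0.027,"tz": 0,"spin": 0,"claw": 0.36},{"tx": 0,"ty": 0.038,"tz": 0,"spin": 0,"claw": 0.36},{"tx": 0,"ty": 0.049,"tz": 0,"spin": 0,"claw": 0.36},{"tx": 0,"ty": 0.06,"tz": 0,"spin": 0,"claw": 0.36},{"tx": 0,"ty": 0.071,"tz": 0,"spin": 0,"claw": 0.36},{"tx": 0,"ty": 0.082,"tz": 0,"spin": 0,"claw": 0.36}]'

```text
time: 10.35
position: [0.5629, 0.0324, 0.1856]
tool_rot: [2.386, 2.043, 0.0]
ft_force: [-0.1, 0.2, 0.4]
grip_width: 0.36
```

```bash
python3 -c "
from h import *
s=get_state();p=s['position'][:2]*1000;print(corral(p),s['grip_width'],s['ft_force'],s['joint_positions'][6])
w=world((2,61));plan(w[0],w[1],5,-8.9)
im=imaging.get_image('side');cv2.imwrite('pics/s6.png',cv2.resize(im[150:310,230:390],None,fx=3.7,fy=3.7))"
```

```text
[[-112.78517646   62.09127508]] 0.35979312047542833 [-0.08602536  0.21919949  0.35678406] -0.04587726793373146
at [562.9  32.4 185.6] jaw -8.9 -> t [ -0.8 114.8  -1.3] spin 0.0 rows>= 3.0
```

View pics/s6.png

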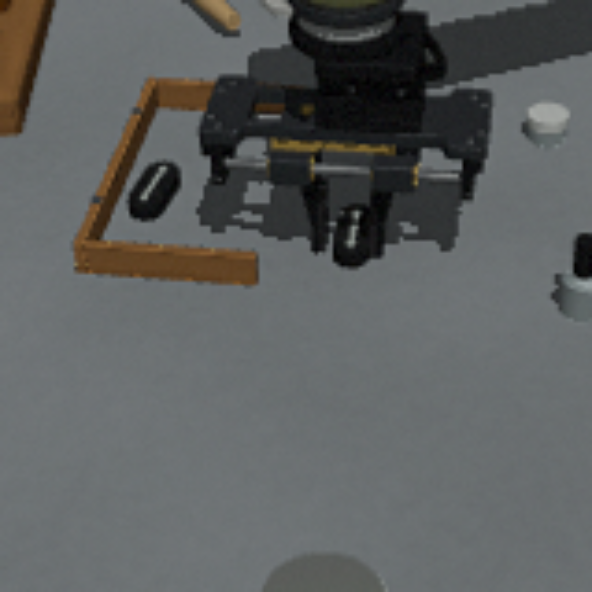

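```bash
python3 -c "
from h import *
q=lambda a:np.array(a)/3.7+np.array([230,150])
print(corral(ray('side',q([(352,237),(360,212),(345,255)]),.014)*1000).round(), corral(ray('side',q([(350,267)]),.007)*1000), corral(ray('side',q([(255,284)]),0)*1000),'A',corral(ray('side',q([(155,185)]),.014)*1000))"
```

```text
[[-115.   69.]
 [-117.   39.]
 [-112.   90.]] [[-116.22295729   93.91262615]] [[-52.61604543 111.20158654]] A [[36.78281306 21.69086584]]
```

Slide C is at about corral (-115, 67), so its end clears the left wall by roughly 8 mm. It can go straight in.

>>> step_arm --increments '[{"tx": 0,"ty": 0.011,"tz": 0,"spin": 0,"claw": 0.36},{"tx": 0,"ty": 0.022,"tz": 0,"spin": 0,"claw": 0.36},{"tx": 0,"ty": 0.033,"tz": 0,"spin": 0,"claw": 0.36},{"tx": 0,"ty": 0.044,"tz": 0,"spin": 0,"claw": 0.36},{"tx": 0,"ty": 0.055,"tz": 0,"spin": 0,"claw": 0.36},{"tx": 0,"ty": 0.066,"tz": 0,"spin": 0,"claw": 0.36},{"tx": 0,"ty": 0.076,"tz": 0,"spin": 0,"claw": 0.36},{"tx": 0,"ty": 0.085,"tz": 0,"spin": 0,"claw": 0.36}]'

```text
time: 11.07
position: [0.6464, 0.0192, 0.1854]
tool_rot: [2.387, 2.042, -0.0]
ft_force: [0.6, -1.1, -0.5]
grip_width: 0.361
```

>>> step_arm --increments '[{"tx": 0,"ty": 0.008,"tz": 0,"spin": 0,"claw": 0.36},{"tx": 0,"ty": 0.014,"tz": 0,"spin": 0,"claw": 0.36},{"tx": 0,"ty": 0.018,"tz": 0,"spin": 0,"claw": 0.36},{"tx": 0,"ty": 0.018,"tz": 0,"spin": 0,"claw": 0.36},{"tx": 0,"ty": 0.018,"tz": 0,"spin": 0,"claw": 0.36},{"tx": 0,"ty": 0.018,"tz": -0.03,"spin": 0,"claw": 0.38},{"tx": 0,"ty": 0.018,"tz": -0.07,"spin": 0,"claw": 0.48},{"tx": 0,"ty": 0.018,"tz": -0.09,"spin": 0,"claw": 0.48}]'

```text
time: 11.73
position: [0.6637, 0.0164, 0.2796]
tool_rot: [2.387, 2.04, 0.005]
ft_force: [0.3, -0.5, 0.9]
grip_width: 0.443
```

```bash
python3 -c "
from h import *
s=get_state();p=s['position'][:2]*1000;print(corral(p),s['grip_width'],s['ft_force'],s['joint_positions'][6])
plan(540,-205,90,10.6)"
```

```text
[[-10.68405225  61.45306852]] 0.4427041111993121 [ 0.31278053 -0.48725442  0.90071852] -0.018372097880125834
at [663.7  16.4 279.6] jaw -9.0 -> t [-238.   -87.7    7. ] spin -19.6 rows>= 7.0
```

```bash
python3 -c "
from h import *
plan(492,-223,90,10.6)"
```

```text
at [663.7  16.4 279.6] jaw -9.0 -> t [-263.2 -132.3    6.8] spin -19.6 rows>= 8.0
```

>>> step_arm --increments '[{"tx": -0.263,"ty": -0.132,"tz": 0,"spin": -19.6,"claw": 0.48},{"tx": -0.263,"ty": -0.132,"tz": 0,"spin": -19.6,"claw": 0.48},{"tx": -0.263,"ty": -0.132,"tz": 0,"spin": -19.6,"claw": 0.48},{"tx": -0.263,"ty": -0.132,"tz": 0,"spin": -19.6,"claw": 0.48},{"tx": -0.263,"ty": -0.132,"tz": 0,"spin": -19.6,"claw": 0.48},{"tx": -0.263,"ty": -0.132,"tz": 0,"spin": -19.6,"claw": 0.48},{"tx": -0.263,"ty": -0.132,"tz": 0,"spin": -19.6,"claw": 0.48},{"tx": -0.263,"ty": -0.132,"tz": 0,"spin": -19.6,"claw": 0.48}]'

```text
time: 12.4
position: [0.4859, -0.2302, 0.2762]
tool_rot: [2.02, 2.406, -0.004]
ft_force: [-0.8, -0.4, 0.9]
grip_width: 0.477
```

>>> step_arm --increments '[{"tx": 0,"ty": 0,"tz": 0,"spin": 0,"claw": 0.48},{"tx": 0,"ty": 0,"tz": 0,"spin": 0,"claw": 0.48},{"tx": 0,"ty": 0,"tz": 0,"spin": 0,"claw": 0.48}]'

```text
time: 12.65
position: [0.4928, -0.2209, 0.2757]
tool_rot: [-2.003, -2.42, -0.002]
ft_force: [-0.2, 0.5, 0.6]
grip_width: 0.478
```

```bash
python3 -c "
from h import *
plan(492,-223,5,10.6);print(get_state()['joint_positions'],get_state()['grip_width'])"
```

```text
at [ 492.8 -220.9  275.7] jaw 10.8 -> t [-1.9 -1.2 88.7] spin 0.2 rows>= 3.0
[-0.2238393   0.22038705  0.66805448  1.89999379 -0.15593139  1.07255475
  0.69553921] 0.47756938080756917
```

>>> step_arm --increments '[{"tx": -0.002,"ty": -0.001,"tz": 0.025,"spin": 0,"claw": 0.48},{"tx": -0.002,"ty": -0.001,"tz": 0.055,"spin": 0,"claw": 0.48},{"tx": -0.002,"ty": -0.001,"tz": 0.078,"spin": 0,"claw": 0.48},{"tx": -0.002,"ty": -0.001,"tz": 0.088,"spin": 0,"claw": 0.48},{"tx": -0.002,"ty": -0.001,"tz": 0.088,"spin": 0,"claw": 0.44},{"tx": -0.002,"ty": -0.001,"tz": 0.088,"spin": 0,"claw": 0.4},{"tx": -0.002,"ty": -0.001,"tz": 0.088,"spin": 0,"claw": 0.37},{"tx": -0.002,"ty": -0.001,"tz": 0.088,"spin": 0,"claw": 0.36}]'

```text
time: 13.32
position: [0.4923, -0.2249, 0.1893]
tool_rot: [2.004, 2.416, 0.002]
ft_force: [-0.6, -0.2, -1.1]
grip_width: 0.379
```

```bash
python3 -c "
from h import *
s=get_state();p=s['position'][:2]*1000;print(corral(p),s['grip_width'],s['ft_force'])
plan(p[0],p[1],5,81.3)
im=imaging.get_image('side');cv2.imwrite('pics/s7.png',cv2.resize(im[110:270,240:400],None,fx=3.7,fy=3.7))"
```

```text
[[-143.69560374 -202.95734464]] 0.3789237253362671 [-0.5734292  -0.17733592 -1.05743255]
at [ 492.3 -224.9  189.3] jaw 10.7 -> t [ 0.  -0.   2.3] spin -70.6 rows>= 10.0
```

View pics/s7.png

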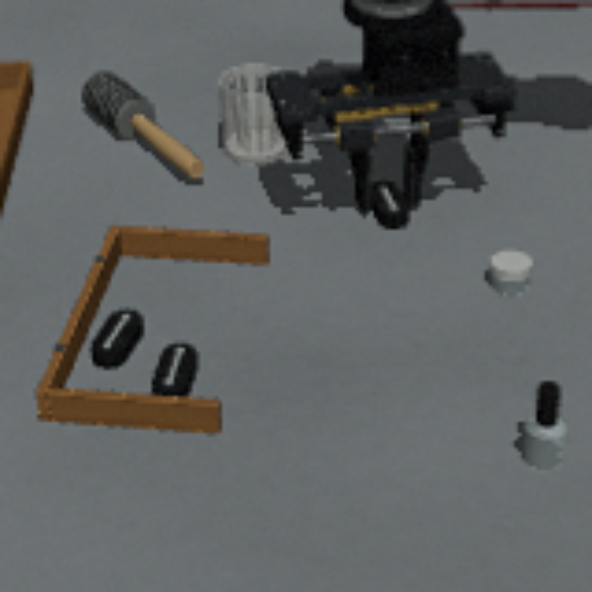

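A (crop (118,338)) and C (177,368) lie inside the corral, and B (388,205) is caged. Next I turn B and carry it across to the front of the mouth.

>>> step_arm --increments '[{"tx": 0,"ty": 0,"tz": 0.002,"spin": -4,"claw": 0.36},{"tx": 0,"ty": 0,"tz": 0.002,"spin": -11,"claw": 0.36},{"tx": 0,"ty": 0,"tz": 0.002,"spin": -18,"claw": 0.36},{"tx": 0,"ty": 0,"tz": 0.002,"spin": -25,"claw": 0.36},{"tx": 0,"ty": 0,"tz": 0.002,"spin": -32,"claw": 0.36},{"tx": 0,"ty": 0,"tz": 0.002,"spin": -39,"claw": 0.36},{"tx": 0,"ty": 0,"tz": 0.002,"spin": -46,"claw": 0.36},{"tx": 0,"ty": 0,"tz": 0.002,"spin": -53,"claw": 0.36}]'

```text
time: 14.03
position: [0.4917, -0.225, 0.1869]
tool_rot: [0.707, 3.059, 0.0]
ft_force: [-0.2, -0.2, -0.2]
grip_width: 0.358
```

>>> step_arm --increments '[{"tx": 0,"ty": 0,"tz": 0,"spin": -7,"claw": 0.36},{"tx": 0,"ty": 0,"tz": 0,"spin": -13,"claw": 0.36},{"tx": 0,"ty": 0,"tz": 0,"spin": -17.6,"claw": 0.36},{"tx": 0,"ty": 0,"tz": 0,"spin": -17.6,"claw": 0.36},{"tx": 0,"ty": 0,"tz": 0,"spin": -17.6,"claw": 0.36}]'

```text
time: 14.45
position: [0.4915, -0.225, 0.1866]
tool_rot: [0.244, 3.13, -0.0]
ft_force: [-0.5, 0.3, -0.9]
grip_width: 0.361
```

```bash
python3 -c "
from h import *
s=get_state();p=s['position'][:2]*1000;print(corral(p),s['grip_width'],s['ft_force'],s['joint_positions'][6])
w=world((-144,-55));plan(w[0],w[1],5,81.3)"
```

```text
[[-144.37966902 -203.1842342 ]] 0.36105351160686183 [-0.49265594  0.33908872 -0.92516038] 1.9281839680607722
at [ 491.5 -225.   186.6] jaw 81.1 -> t [  0.2 148.2  -0.4] spin -0.2 rows>= 4.0
```

>>> step_arm --increments '[{"tx": 0,"ty": 0.006,"tz": 0,"spin": 0,"claw": 0.36},{"tx": 0,"ty": 0.016,"tz": 0,"spin": 0,"claw": 0.36},{"tx": 0,"ty": 0.027,"tz": 0,"spin": 0,"claw": 0.36},{"tx": 0,"ty": 0.038,"tz": 0,"spin": 0,"claw": 0.36},{"tx": 0,"ty": 0.049,"tz": 0,"spin": 0,"claw": 0.36},{"tx": 0,"ty": 0.06,"tz": 0,"spin": 0,"claw": 0.36},{"tx": 0,"ty": 0.071,"tz": 0,"spin": 0,"claw": 0.36},{"tx": 0,"ty": 0.082,"tz": 0,"spin": 0,"claw": 0.36}]'

```text
time: 15.12
position: [0.5039, -0.1422, 0.1857]
tool_rot: [-0.239, -3.132, -0.0]
ft_force: [0.3, -0.3, 0.7]
grip_width: 0.361
```

>>> step_arm --increments '[{"tx": 0,"ty": 0.011,"tz": 0,"spin": 0,"claw": 0.36},{"tx": 0,"ty": 0.022,"tz": 0,"spin": 0,"claw": 0.36},{"tx": 0,"ty": 0.033,"tz": 0,"spin": 0,"claw": 0.36},{"tx": 0,"ty": 0.044,"tz": 0,"spin": 0,"claw": 0.36},{"tx": 0,"ty": 0.054,"tz": 0,"spin": 0,"claw": 0.36},{"tx": 0,"ty": 0.061,"tz": 0,"spin": 0,"claw": 0.36},{"tx": 0,"ty": 0.066,"tz": 0,"spin": 0,"claw": 0.36},{"tx": 0,"ty": 0.066,"tz": 0,"spin": 0,"claw": 0.36}]'

```text
time: 15.78
position: [0.5141, -0.0772, 0.1858]
tool_rot: [0.237, 3.133, 0.001]
ft_force: [0.0, -0.3, 0.1]
grip_width: 0.359
```

>>> step_arm --increments '[{"tx": 0,"ty": 0,"tz": 0,"spin": 4,"claw": 0.36},{"tx": 0,"ty": 0,"tz": 0,"spin": 10,"claw": 0.36},{"tx": 0,"ty": 0,"tz": 0,"spin": 17,"claw": 0.36},{"tx": 0,"ty": 0,"tz": 0,"spin": 24,"claw": 0.36},{"tx": 0,"ty": 0,"tz": 0,"spin": 31,"claw": 0.36},{"tx": 0,"ty": 0,"tz": 0,"spin": 38,"claw": 0.36},{"tx": 0,"ty": 0,"tz": 0,"spin": 45,"claw": 0.36},{"tx": 0,"ty": 0,"tz": 0,"spin": 52,"claw": 0.36}]'

```text
time: 16.45
position: [0.5137, -0.0792, 0.1858]
tool_rot: [1.599, 2.704, -0.0]
ft_force: [0.6, -0.3, -0.3]
grip_width: 0.357
```

>>> step_arm --increments '[{"tx": 0,"ty": 0,"tz": 0,"spin": 7,"claw": 0.36},{"tx": 0,"ty": 0,"tz": 0,"spin": 14,"claw": 0.36},{"tx": 0,"ty": 0,"tz": 0,"spin": 21,"claw": 0.36},{"tx": 0,"ty": 0,"tz": 0,"spin": 28,"claw": 0.36},{"tx": 0,"ty": 0,"tz": 0,"spin": 34,"claw": 0.36},{"tx": 0,"ty": 0,"tz": 0,"spin": 38,"claw": 0.36},{"tx": 0,"ty": 0,"tz": 0,"spin": 38,"claw": 0.36}]'

```text
time: 17.03
position: [0.5138, -0.0791, 0.1858]
tool_rot: [2.387, 2.042, -0.0]
ft_force: [-1.2, 0.4, 0.9]
grip_width: 0.358
```

```bash
python3 -c "
from h import *
s=get_state();p=s['position'][:2]*1000;print(corral(p),s['grip_width'],s['ft_force'],s['joint_positions'][6])
w=world((-8,-55));plan(w[0],w[1],5,-8.9)
im=imaging.get_image('side');cv2.imwrite('pics/s8.png',cv2.resize(im[110:270,230:390],None,fx=3.7,fy=3.7))"
```

```text
[[-144.48473371  -55.56334169]] 0.35824379427462716 [-1.16137696  0.39924948  0.86079646] 0.12976920167869366
at [513.8 -79.1 185.8] jaw -8.9 -> t [  1.1 136.5  -1.2] spin -0.0 rows>= 4.0
```

View pics/s8.png

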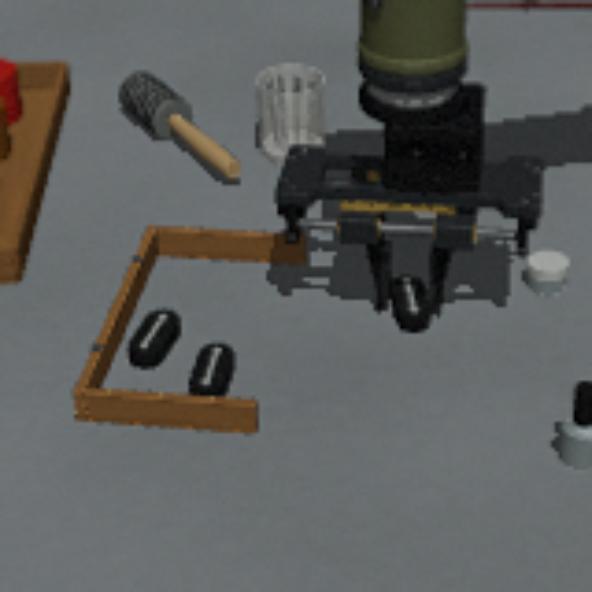

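B is caged in front of the mouth (crop (409,298)), a little skewed within the finger slack. Next I push it in.

>>> step_arm --increments '[{"tx": 0,"ty": 0.006,"tz": 0,"spin": 0,"claw": 0.36},{"tx": 0,"ty": 0.014,"tz": 0,"spin": 0,"claw": 0.36},{"tx": 0,"ty": 0.023,"tz": 0,"spin": 0,"claw": 0.36},{"tx": 0,"ty": 0.033,"tz": 0,"spin": 0,"claw": 0.36},{"tx": 0,"ty": 0.043,"tz": 0,"spin": 0,"claw": 0.36},{"tx": 0,"ty": 0.053,"tz": 0,"spin": 0,"claw": 0.36},{"tx": 0,"ty": 0.063,"tz": 0,"spin": 0,"claw": 0.36},{"tx": 0,"ty": 0.073,"tz": 0,"spin": 0,"claw": 0.36}]'

```text
time: 17.75
position: [0.5872, -0.0898, 0.1856]
tool_rot: [2.384, 2.045, -0.0]
ft_force: [-0.4, -0.6, 1.3]
grip_width: 0.358
```

>>> step_arm --increments '[{"tx": 0,"ty": 0.01,"tz": 0,"spin": 0,"claw": 0.36},{"tx": 0,"ty": 0.02,"tz": 0,"spin": 0,"claw": 0.36},{"tx": 0,"ty": 0.03,"tz": 0,"spin": 0,"claw": 0.36},{"tx": 0,"ty": 0.04,"tz": 0,"spin": 0,"claw": 0.36},{"tx": 0,"ty": 0.049,"tz": 0,"spin": 0,"claw": 0.36},{"tx": 0,"ty": 0.057,"tz": 0,"spin": 0,"claw": 0.36},{"tx": 0,"ty": 0.062,"tz": 0,"spin": 0,"claw": 0.36},{"tx": 0,"ty": 0.062,"tz": 0,"spin": 0,"claw": 0.36}]'

```text
time: 18.42
position: [0.6483, -0.0992, 0.1857]
tool_rot: [2.384, 2.045, 0.0]
ft_force: [0.2, 0.2, 0.5]
grip_width: 0.359
```

>>> step_arm --increments '[{"tx": 0,"ty": 0,"tz": 0,"spin": 0,"claw": 0.38},{"tx": 0,"ty": 0,"tz": 0,"spin": 0,"claw": 0.4},{"tx": 0,"ty": 0,"tz": -0.03,"spin": 0,"claw": 0.4},{"tx": 0,"ty": 0,"tz": -0.07,"spin": 0,"claw": 0.4},{"tx": 0,"ty": 0,"tz": -0.11,"spin": 0,"claw": 0.4},{"tx": 0,"ty": 0,"tz": -0.12,"spin": 0,"claw": 0.4}]'

```text
time: 18.92
position: [0.6486, -0.1, 0.313]
tool_rot: [2.38, 2.04, 0.012]
ft_force: [2.0, -0.5, 0.6]
grip_width: 0.398
```

>>> step_arm --increments '[{"tx": -0.2,"ty": -0.15,"tz": 0,"spin": 0,"claw": 0.4},{"tx": -0.2,"ty": -0.15,"tz": 0,"spin": 0,"claw": 0.4},{"tx": -0.2,"ty": -0.15,"tz": 0,"spin": 0,"claw": 0.4},{"tx": -0.2,"ty": -0.15,"tz": 0,"spin": 0,"claw": 0.4},{"tx": -0.2,"ty": -0.15,"tz": 0,"spin": 0,"claw": 0.4},{"tx": -0.2,"ty": -0.15,"tz": 0,"spin": 0,"claw": 0.4},{"tx": -0.2,"ty": -0.15,"tz": 0,"spin": 0,"claw": 0.4},{"tx": -0.2,"ty": -0.15,"tz": 0,"spin": 0,"claw": 0.4}]'

```text
time: 19.58
position: [0.4659, -0.2763, 0.3062]
tool_rot: [2.391, 2.038, 0.002]
ft_force: [0.7, 1.1, -0.2]
grip_width: 0.396
```

```bash
python3 -c "
from h import *
im=imaging.get_image('top');cv2.imwrite('pics/t9.png',cv2.resize(im[110:290,210:450],None,fx=3.3,fy=3.3,interpolation=2))
for o in slides(im):print(o,corral(o[1]).round())"
```

```text
(array([589., 248.]), array([ 483.4, -609.3]), array([149.5,  71.3]), np.float32(21.9)) [[ -94. -584.]]
(array([364., 169.]), array([645.8, -97.1]), array([56.3, 23. ]), np.float32(79.9)) [[-11. -53.]]
(array([319., 162.]), array([659.4,   9.4]), array([55.2, 22.5]), np.float32(81.8)) [[-14.  54.]]
(array([338., 144.]), array([703.6, -36.5]), array([54.6, 23.3]), np.float32(72.6)) [[37. 15.]]
```

View pics/t9.png

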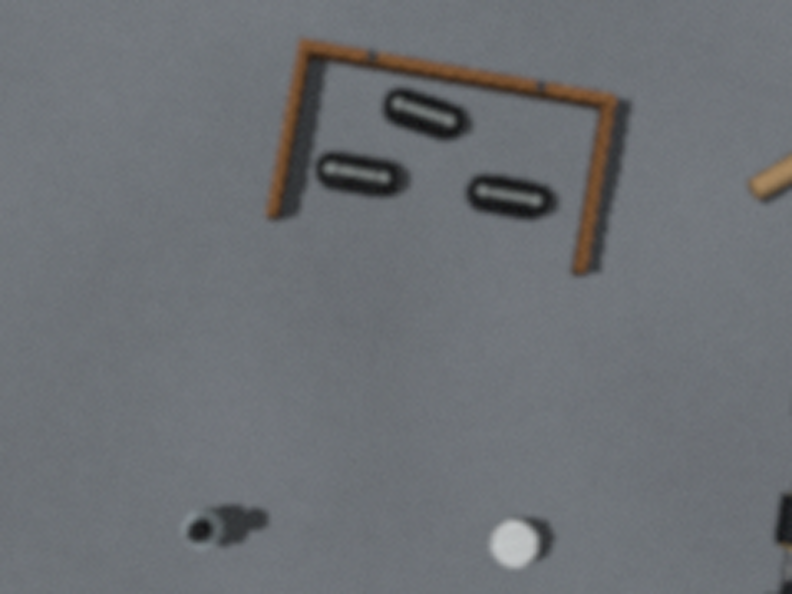

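All three slides lie flat well inside the corral (crop (425,113), (360,175), (512,196)). The pot and polish sit at their starting pixels. I let the arm settle and then hand in.

>>> step_arm --increments '[{"tx": 0,"ty": 0,"tz": 0,"spin": 0,"claw": 0.4},{"tx": 0,"ty": 0,"tz": 0,"spin": 0,"claw": 0.4},{"tx": 0,"ty": 0,"tz": 0,"spin": 0,"claw": 0.4},{"tx": 0,"ty": 0,"tz": 0,"spin": 0,"claw": 0.4}]'

```text
time: 19.97
position: [0.4693, -0.2729, 0.3056]
tool_rot: [-2.382, -2.048, 0.0]
ft_force: [-0.2, 0.4, -0.4]
grip_width: 0.399
```

```bash
python3 -c "
from h import *
s=get_state();print(s['time'],s['position'],s['ft_force']);print(workorder.close_job())"
```

```text
19.9667 [ 0.46928116 -0.27292543  0.30556027] [-0.21593136  0.42496628 -0.41616352]
the job is handed in; nothing more can be done
None
```

All three hair slides are inside the corral, and I handed the job in at about 20 s of the 72 s allowed. No verdict was reported. I pushed the middle slide straight in with both fingertips. The other two I slid along the ledge loosely caged between the fingers, turned in front of the mouth and pushed in, without gripping or lifting them.

- **Slide positions:** in the last top picture the slide centres are at corral (37, 15), (-14, 54) and (-11, -53) mm. They lie within about 9° of the corral's y axis, so every end centre is well inside the limits.
- **Bystanders:** the pot and polish are at their starting pixels. The jar and brush looked unmoved in the last side view. The compact and tweezer were not looked at again at the end, but the arm never went near either.
- **Forces and contact:** the wrist force readings at the end of each move stayed around 2 N or less. At hand-in the gripper was clear of everything, with the fingertips about 12 cm above the ledge.
- **Off plan:** slide C's cage first came down about 8 mm off along the slide, because I planned from a reading that lagged the commanded pose; I corrected this straight away. I also viewed 12 pictures, two over the budget of 10.

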